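# Hold down the foot switch of the flask's dosing pump

## Task

Two identical black foot switches stand on the worktop; each runs the dosing pump for the vessel standing behind it, the conical flask or the open beaker. With the fingertips, gently press the treadle of the switch that has the conical flask behind it fully down and hold it down for two seconds without a break, then let it spring back up and withdraw the fingers a good hand's breadth (10 cm or more) from the treadle. Do not pick up, tip or slide the switch, and leave the other switch, both vessels, the stopper, the vial and the tape roll alone.

Things in the scene. Friction and masses are not known exactly. Their poses are not given: they have to be found in the camera images.
- switch_flask: black bench foot switch, 106 x 66 x 43 mm, about 0.34 kg, loose on the worktop; origin at the centre of its underside, z up, x from the free end of the treadle, facing the robot, towards the hinge end and the vessel behind. The one to press: the conical flask stands behind it.
- switch_flask_pad (a point): press point on the ribbed top of that treadle, on its centre line, 14 mm in from its free end (the higher end, the one nearer the robot) and 76 mm from the hinge line; about 40 mm above the worktop when up and 34 mm when fully down (the point moves with the treadle). The treadle is 46 mm wide and 96 mm long; its top slopes from 41 mm high at the free end to 31 mm at the hinge end.
- switch_flask_treadle (a joint): tilt of that treadle about its hinge: 0 up at rest, 0.087 rad at the hard stop; counts as fully down above 0.065 and as up below 0.015. A spring returns it: at the press point about 2.5 N starts it moving and 6 N takes it to the stop, where it is rigid; more than 40 N is too rough.
- switch_beaker: black bench foot switch, 106 x 66 x 43 mm, about 0.34 kg, loose on the worktop; origin at the centre of its underside, z up, x from the free end of the treadle, facing the robot, towards the hinge end and the vessel behind. The one to leave alone: the open beaker stands behind it.
- switch_beaker_treadle (a joint): the same tilt for the other switch; it must stay at 0 (below 0.015).
- flask: small clear conical (Erlenmeyer) flask with pale pink contents, 65 mm across, 84 mm tall, loose; its axis is about 117 mm along +x from the origin of its switch; origin at the centre of its underside, z up.
- beaker: clear open graduated plastic beaker, 62 mm across, 68 mm tall, very light, loose, about 117 mm behind the other switch's origin; origin at the centre of its underside, z up.
- stopper: red rubber stopper, 26 mm across and tall, standing loose between the two switches; origin at the centre of its underside.
- vial: glass sample vial with a black cap, 24 mm across, 56 mm tall, loose, at the far left of the work; origin at the centre of its underside.
- tape_roll: roll of masking tape lying flat, 66 mm across, 19 mm high, loose, at the far right of the work; origin at the centre of its underside.

How it is judged:
By the outcome, as a careful person would: the job done as asked, in the order asked, and still so for the second after the job is handed in, with the robot touching nothing.
It also fails if it takes over 42 s, if anything falls off the work surface, if the arm or the gripper's body presses on something with over 40 N, if the wrist force passes 120 N, or if a joint passes its speed limit or range.

## Robot

A 6-joint arm with a two-finger parallel gripper is mounted at the origin on a cart in front of the work surface, level with it; the furniture and walls round the work are solid. World frame = base frame: x ahead of the robot, y to its left, z up, the work surface at z = 0. Lengths are in m, angles in rad, forces in N, time in s.
With the tool pointing down it reaches from about 0.25 to 0.725 m from the base axis. Payload 4 kg.
Tool frame: the origin (TCP) lies on the centre line of the jaws, within the pads' length; the fingertips stand 22 mm ahead of it and the grasp point (between the pads) lies 3 mm ahead of it; z points along the fingers, y is the line along which they close (so a half turn about z gives the same grasp; the last joint's range is limited). The gripper opens to 85 mm and grips with 20 to 120 N. Pads are 22 mm wide; open, the fingers measure 114 mm over their backs; the gripper's body (76 mm by 85 mm) begins 54 mm behind the grasp point. The pads swing forward as they close: fully open they stand 13 mm farther back than shut.
Start: joints at [-1.272, 0.241, 0.005, 1.335, 0, 1.571], TCP at [0.147, -0.478, 0.253] pointing down, gripper open.
Joint ranges: [-2.72, 2.72], [-1.05, 1.87], [-1.09, 1.28], [-1.99, 2.15], [-1.42, 1.44], [-3.14, 3.14]. Speed limits (rad/s): [2.79, 2.79, 3.14, 3.14, 3.14, 3.14].

## Interface

Orientations are given as a unit quaternion [x, y, z, w].
In Python, from workcell import bot gives the robot as it stands.
- The arm moves only by the shell command python3 -m inch 'ROWS'. ROWS is JSON, one flat list of numbers, 7 for each row, row after row: the shift along the world's x, y, z in mm, then the turn, a rotation vector about the world's x, y, z in rad, then the opening in per cent of the stroke, from 0 (shut) to 100 (fully open). A call has 1 to 8 rows; each row is the pose to reach, as a shift and turn from the pose commanded when the call began; what a row does not reach only later rows make up. A row lasts 1/12 s, in which the tool goes at most 41.7 mm and 7.16 degrees, less where a joint would pass 70% of its speed; a pose out of reach is approached as far as the arm can. A call with a gripper value outside its range is refused whole. The fingers move at their own pace and stop on an object; the grip force is fixed at half the most. Time passes only in rows, so rows that repeat a pose let the fingers close. It gives the time, the measured TCP pose, the force, the opening and the grip force at its end, in the units of the state.
- bot.get_obs(): the state, without advancing time (a new reading comes with each control period).
- bot.camera(name): name is "side" or "top" or "wrist"; returns the picture (400x640x3 uint8, blue, green, red); there is no depth.
- bot.camera_info(name): a dict with "intrinsics" (3x3 intrinsics, pixels), "camera_from_world" (4x4, takes a point from world to camera coordinates); the wrist camera has in their place "hand_eye" (4x4, takes a point from camera to tool coordinates, whose origin is the TCP and whose axes are the flange's). Camera axes: x right, y down, z forward; pixel columns grow to the right and rows downward; lengths in m; the calibration is good to about 2 mm. A picture is of the moment at which its call begins: read the wrist's pose just before it. camera_info takes no time and is no camera call.
- bot.job_done(): hands the job in; it is judged then, once.
Trained networks look in the newest picture that a camera, given by its name, has taken for a name from the list of things; names that differ only in an ending like _2 or _b are one class to them, and where a whole thing is asked for, a point or a joint stands for the part that bears it (a point fixed in the world has none). Each returns a list of dicts, best first, with "confidence" (0 to 1); they miss things now and then, are a little off and sometimes report something else, mostly with a low value. They report only what shows in the picture. A call takes as long as a camera call.
- bot.silhouettes(camera, target): "mask" (400x640 bool, what is visible of it) and "uv" ([column, row] in pixels, amid what is visible of it).
- bot.spot_point(camera, target): "uv" ([column, row] in pixels: a listed point, or the origin of a listed thing).
The state is a dict: "clock": time; "joint_pos": joint angles; "joint_vel": joint speeds; "tau": joint torques, N m; "eef_pos": TCP position; "tool_rot": TCP orientation; "ft_force": force on the tool from outside, world axes, zero at the start; "ft_torque": the same for the moment, N m; "grip_width": finger opening in m; "grasp_force": force on a finger pad.
Only numpy, scipy, OpenCV 4.12 (cv2) and the standard library are available. Lean on these libraries where they do the work, as an engineer would, in place of code of your own. Each camera call takes 0.05 s, during which the arm holds its last target. There are 200 camera calls.

## Working session

There is one attempt and no reset: what is moved stays moved. The work goes in short steps, Python scripts to look and compute and a shell command to move; the robot and the scene stay as the last step left them, time stands still between calls to the robot, and variables do not carry over. Pictures are saved under pics/ and viewed, at most 10 in all, crops included, and the job is handed in when it is done.

```bash
mkdir -p pics; cat > h.py <<'E'
import numpy as np, cv2
from workcell import bot
def ray(cam,uv,z):
    i=bot.camera_info(cam);K=np.array(i["intrinsics"]);T=np.array(i["camera_from_world"])
    d=T[:3,:3].T@np.linalg.solve(K,[*uv,1]);c=-T[:3,:3].T@T[:3,3]
    return c+d*(z-c[2])/d[2]
E
python3 - <<'E'
from h import *
for c in("top","side"):
    cv2.imwrite(f"pics/{c}1.png",bot.camera(c))
    for t,z in(("switch_flask_pad",.04),("switch_flask",0),("switch_beaker",0),("flask",0),("beaker",0),("stopper",0)):
        for r in bot.spot_point(c,t)[:3]: print(c,t,round(r["confidence"],2),np.round(r["uv"]),np.round(ray(c,r["uv"],z),3))
o=bot.get_obs();print(o["clock"],o["eef_pos"],o["tool_rot"],o["grip_width"])
E
```

```text
top switch_flask_pad 0.71 [378. 226.] [ 0.482 -0.185  0.04 ]
top switch_flask 0.75 [371. 214.] [ 0.524 -0.174  0.   ]
top switch_beaker 0.75 [258. 206.] [0.585 0.174 0.   ]
top flask 0.57 [361. 179.] [ 0.64  -0.158  0.   ]
top beaker 0.85 [244. 176.] [0.684 0.215 0.   ]
top stopper 0.52 [323. 247.] [ 0.436 -0.016  0.   ]
side switch_flask_pad 0.61 [370. 163.] [ 0.494 -0.196  0.04 ]
side switch_flask 0.65 [363. 175.] [ 0.506 -0.184  0.   ]
side switch_beaker 0.72 [283. 251.] [0.578 0.174 0.   ]
side flask 0.74 [319. 169.] [ 0.636 -0.15   0.   ]
side beaker 0.69 [231. 243.] [0.703 0.211 0.   ]
side stopper 0.6 [369. 218.] [ 0.428 -0.02   0.   ]
0.7 [ 0.14719071 -0.4778572   0.25334511] [9.88860509e-01 1.48845198e-01 1.07464460e-05 3.86196656e-05] 0.08531496493249739
```

View pics/top1.png

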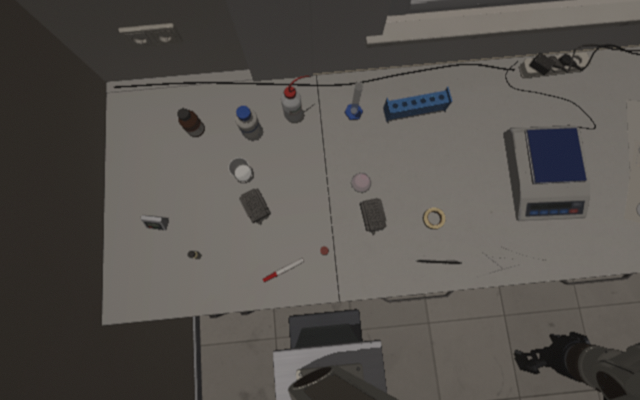

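View pics/side1.png

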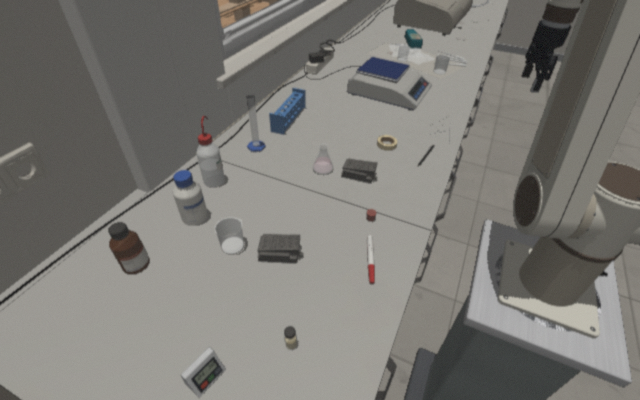

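The flask (pink, top 361,182) stands behind the right-hand switch (372,214). The beaker (243,172) is behind the left one (255,205). The two views agree on the pad at about (0.486, -0.189). I'll move above it with the fingers closing.

```bash
python3 -m inch '[15,15,0,0,0,0,0, 40,40,-5,0,0,-0.02,0, 67,66,-10,0,0,-0.05,0, 94,92,-15,0,0,-0.08,0, 121,118,-20,0,0,-0.1,0, 148,144,-25,0,0,-0.12,0, 170,165,-30,0,0,-0.15,0, 185,180,-33,0,0,-0.15,0]' && python3 -m inch '[20,20,-5,0,0,0,0, 45,45,-10,0,0,0,0, 70,70,-15,0,0,0,0, 90,90,-20,0,0,0,0, 100,100,-20,0,0,0,0, 105,107,-20,0,0,0,0, 105,107,-20,0,0,0,0, 105,107,-20,0,0,0,0]'
cat >> h.py <<'E'
from scipy.spatial.transform import Rotation as R
def wray(o,uv,z):
    i=bot.camera_info("wrist");K=np.array(i["intrinsics"]);H=np.array(i["hand_eye"])
    Q=R.from_quat(o["tool_rot"]).as_matrix()
    d=Q@H[:3,:3]@np.linalg.solve(K,[*uv,1]);c=np.array(o["eef_pos"])+Q@H[:3,3]
    return c+d*(z-c[2])/d[2]
E
cat > look.py <<'E'
import sys
from h import *
o=bot.get_obs();im=bot.camera("wrist");cv2.imwrite(sys.argv[1],im)
for t,z in(("switch_flask_pad",.04),("switch_flask",0),("flask",0)):
    for r in bot.spot_point("wrist",t)[:2]: print(t,round(r["confidence"],2),np.round(r["uv"]),np.round(wray(o,r["uv"],z),4))
print(o["clock"],np.round(o["eef_pos"],4),R.from_quat(o["tool_rot"]).as_matrix().round(3)[:,0],o["ft_force"],o["grip_width"])
E
python3 look.py pics/w1.png
```

```text
clock: 1.37
eef_pos: [0.3337, -0.2957, 0.22]
tool_rot: [0.997, 0.075, 0.0, -0.0]
ft_force: [-0.4, -0.1, 0.5]
grip_width: 0.0005
grasp_force: 0.0
clock: 2.03
eef_pos: [0.437, -0.1909, 0.2004]
tool_rot: [0.997, 0.075, -0.0, 0.0]
ft_force: [-0.0, -0.8, -0.3]
grip_width: -0.0
grasp_force: 0.0
switch_flask_pad 0.94 [327. 130.] [ 0.4873 -0.1875  0.04  ]
switch_flask 0.72 [327.  99.] [ 0.5143 -0.1835  0.    ]
switch_flask 0.53 [164. 162.] [ 0.4228 -0.0179  0.    ]
2.0333 [ 0.437  -0.1909  0.2004] [ 0.989  0.149 -0.   ] [-0.03355081 -0.7904844  -0.28419504] -7.80134744763196e-06
```

View pics/w1.png

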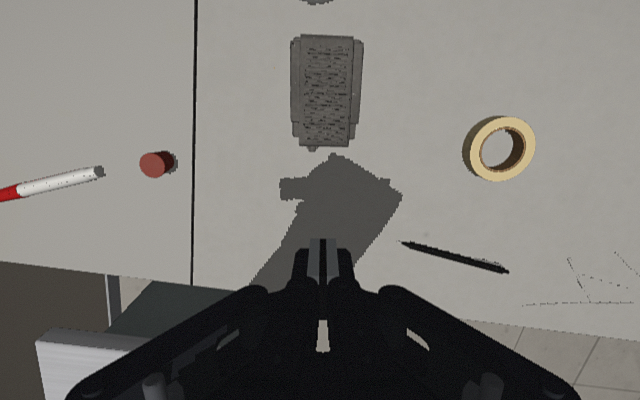

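Wrist view: the treadle's free end is at about (325,146) and its far end at about (329,38), with the fingers shut and aligned with it. I'll check the pad from those edges.

```bash
python3 - <<'E'
from h import *
o=bot.get_obs()
a=wray(o,(325,146),.041);b=wray(o,(329,38),.031);u=(b-a)[:2];L=np.linalg.norm(u);u/=L
print(a,b,L,np.arctan2(u[1],u[0]),"pad",a[:2]+u*.014)
w=wray(o,(349,146),.041)-wray(o,(301,146),.041);print(np.linalg.norm(w))
E
```

```text
[ 0.47264225 -0.18871402  0.041     ] [ 0.56505033 -0.1784061   0.031     ] 0.0929812089826344 0.11108863169630946 pad [ 0.48655596 -0.18716198]
0.04515406679950679
```

```bash
python3 -m inch '[15,1,-15,0,0,0,0, 35,3,-35,0,0,0,0, 48,4,-60,0,0,0,0, 50,4,-85,0,0,0,0, 50,4,-105,0,0,0,0, 50,4,-120,0,0,0,0, 50,4,-127,0,0,0,0, 50,4,-127,0,0,0,0]' && python3 -m inch '[0,0,-2,0,0,0,0, 0,0,-4,0,0,0,0, 0,0,-5,0,0,0,0, 0,0,-6,0,0,0,0, 0,0,-7,0,0,0,0, 0,0,-8,0,0,0,0, 0,0,-8,0,0,0,0, 0,0,-8,0,0,0,0]'
```

```text
clock: 2.9
eef_pos: [0.4855, -0.187, 0.0717]
tool_rot: [0.997, 0.074, -0.002, -0.001]
ft_force: [-0.4, -0.0, 0.6]
grip_width: -0.0002
grasp_force: 0.0
clock: 3.57
eef_pos: [0.4872, -0.1868, 0.0654]
tool_rot: [0.997, 0.074, 0.0, 0.0]
ft_force: [-0.6, -0.2, 0.0]
grip_width: 0.0001
grasp_force: 0.0
```

```bash
python3 -m inch '[0,0,-1,0,0,0,0, 0,0,-2,0,0,0,0, 0,0,-3,0,0,0,0, 0,0,-4,0,0,0,0, 0,0,-5,0,0,0,0, 0,0,-5,0,0,0,0]'; python3 -m inch '[0,0,-1,0,0,0,0, 0,0,-1.5,0,0,0,0, 0,0,-2,0,0,0,0, 0,0,-2,0,0,0,0]'
```

```text
clock: 4.07
eef_pos: [0.4868, -0.1869, 0.0602]
tool_rot: [0.997, 0.074, -0.0, 0.0]
ft_force: [-1.7, -0.6, 2.9]
grip_width: -0.0005
grasp_force: 1.3
clock: 4.4
eef_pos: [0.4869, -0.1869, 0.0582]
tool_rot: [0.997, 0.074, -0.0, 0.0]
ft_force: [-1.8, -0.6, 3.4]
grip_width: -0.0
grasp_force: 1.8
```

```bash
python3 -m inch '[0,0,-0.5,0,0,0,0, 0,0,-1,0,0,0,0, 0,0,-1.5,0,0,0,0, 0,0,-1.5,0,0,0,0]'; python3 -m inch '[0,0,-0.5,0,0,0,0, 0,0,-1,0,0,0,0, 0,0,-1,0,0,0,0]'
```

```text
clock: 4.73
eef_pos: [0.487, -0.1869, 0.0567]
tool_rot: [0.997, 0.074, -0.0, 0.0]
ft_force: [-3.7, -1.6, 4.8]
grip_width: -0.0
grasp_force: 2.1
clock: 4.98
eef_pos: [0.487, -0.1869, 0.0558]
tool_rot: [0.997, 0.074, -0.0, 0.0]
ft_force: [-3.6, -0.4, 5.6]
grip_width: 0.0001
grasp_force: 2.5
```

```bash
python3 -m inch '[0,0,-0.5,0,0,0,0, 0,0,-0.5,0,0,0,0]'; python3 -m inch '[0,0,-0.5,0,0,0,0, 0,0,-0.5,0,0,0,0]'; python3 -m inch '[0,0,-0.5,0,0,0,0, 0,0,-0.5,0,0,0,0]'
```

```text
clock: 5.15
eef_pos: [0.487, -0.1869, 0.0556]
tool_rot: [0.997, 0.074, -0.0, 0.0]
ft_force: [-4.1, 0.0, 7.6]
grip_width: -0.0002
grasp_force: 3.7
clock: 5.32
eef_pos: [0.487, -0.1869, 0.0555]
tool_rot: [0.997, 0.074, -0.0, 0.0]
ft_force: [-5.4, -0.2, 8.3]
grip_width: 0.0
grasp_force: 4.9
clock: 5.48
eef_pos: [0.487, -0.1869, 0.0554]
tool_rot: [0.997, 0.074, 0.0, 0.0]
ft_force: [-6.2, 0.5, 12.3]
grip_width: -0.0002
grasp_force: 6.2
```

The force is climbing with no further travel, so the treadle is on its stop. I'll ease the sideways load slightly, then hold.

```bash
python3 -m inch '[-0.4,0,0,0,0,0,0, -0.4,0,0,0,0,0,0, -0.4,0,0,0,0,0,0, -0.4,0,0,0,0,0,0]'; for i in 1; do python3 -m inch '[0,0,0,0,0,0,0, 0,0,0,0,0,0,0, 0,0,0,0,0,0,0, 0,0,0,0,0,0,0, 0,0,0,0,0,0,0, 0,0,0,0,0,0,0, 0,0,0,0,0,0,0, 0,0,0,0,0,0,0]'; done
```

```text
clock: 5.82
eef_pos: [0.487, -0.1869, 0.0554]
tool_rot: [0.997, 0.074, 0.0, 0.0]
ft_force: [-5.1, 0.4, 11.7]
grip_width: 0.0002
grasp_force: 5.8
clock: 6.48
eef_pos: [0.487, -0.1869, 0.0554]
tool_rot: [0.997, 0.074, 0.0, 0.0]
ft_force: [-5.0, 1.2, 12.9]
grip_width: 0.0
grasp_force: 5.8
```

```bash
python3 -m inch '[0,0,0,0,0,0,0, 0,0,0,0,0,0,0, 0,0,0,0,0,0,0, 0,0,0,0,0,0,0, 0,0,0,0,0,0,0, 0,0,0,0,0,0,0, 0,0,0,0,0,0,0, 0,0,0,0,0,0,0]'; python3 -m inch '[0,0,0,0,0,0,0, 0,0,0,0,0,0,0, 0,0,0,0,0,0,0, 0,0,0,0,0,0,0, 0,0,0,0,0,0,0, 0,0,0,0,0,0,0, 0,0,0,0,0,0,0, 0,0,0,0,0,0,0]'; python3 -m inch '[0,0,0,0,0,0,0, 0,0,0,0,0,0,0, 0,0,0,0,0,0,0, 0,0,0,0,0,0,0, 0,0,0,0,0,0,0, 0,0,0,0,0,0,0, 0,0,0,0,0,0,0, 0,0,0,0,0,0,0]'
python3 - <<'E'
from h import *
cv2.imwrite("pics/s2.png",bot.camera("side")[120:220,300:450].repeat(4,0).repeat(4,1))
E
```

```text
clock: 7.15
eef_pos: [0.487, -0.1869, 0.0554]
tool_rot: [0.997, 0.074, 0.0, 0.0]
ft_force: [-5.9, -0.3, 11.7]
grip_width: 0.0002
grasp_force: 5.8
clock: 7.82
eef_pos: [0.487, -0.1869, 0.0554]
tool_rot: [0.997, 0.074, 0.0, 0.0]
ft_force: [-5.3, -0.2, 12.0]
grip_width: -0.0004
grasp_force: 5.8
clock: 8.48
eef_pos: [0.487, -0.1869, 0.0554]
tool_rot: [0.997, 0.074, 0.0, 0.0]
ft_force: [-4.3, 0.8, 12.2]
grip_width: -0.0
grasp_force: 5.8
```

View pics/s2.png

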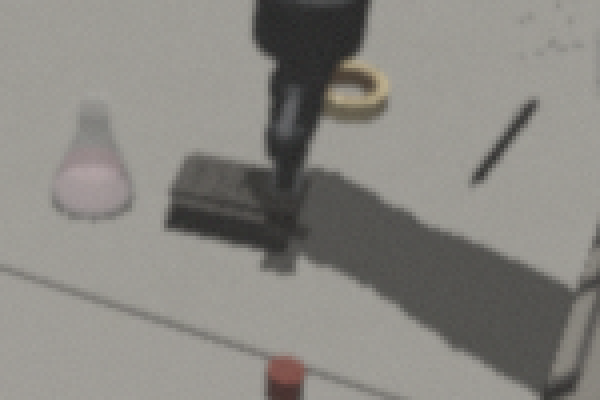

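The crop shows the shut fingertips (about 285,190 in the crop) on the free end of the treadle. The switch is flat, and the flask (92,160) is undisturbed. The treadle has been at its stop for 3 s, so I'll release it and withdraw.

```bash
python3 -m inch '[0,0,1,0,0,0,0, 0,0,3,0,0,0,0, 0,0,5,0,0,0,0, 0,0,8,0,0,0,0, 0,0,11,0,0,0,0, 0,0,16,0,0,0,0, 0,0,26,0,0,0,0, 0,0,40,0,0,0,0]'; python3 -m inch '[-5,0,20,0,0,0,0, -20,0,45,0,0,0,0, -35,0,70,0,0,0,0, -50,0,95,0,0,0,0, -50,0,105,0,0,0,0, -50,0,110,0,0,0,0, -50,0,110,0,0,0,0, -50,0,110,0,0,0,0]'; python3 look.py pics/w3.png
```

```text
clock: 9.2
eef_pos: [0.4858, -0.1864, 0.0939]
tool_rot: [0.997, 0.074, -0.001, -0.001]
ft_force: [0.5, 0.2, -1.7]
grip_width: 0.0
grasp_force: 0.0
clock: 9.87
eef_pos: [0.4369, -0.1868, 0.2041]
tool_rot: [0.997, 0.074, 0.0, -0.0]
ft_force: [-0.0, -0.2, -0.7]
grip_width: 0.0
grasp_force: 0.0
switch_flask_pad 0.61 [329. 132.] [ 0.4854 -0.1852  0.04  ]
switch_flask 0.69 [330.  99.] [ 0.5154 -0.183   0.    ]
9.8667 [ 0.4369 -0.1868  0.2041] [0.989 0.148 0.   ] [-0.0061536 -0.2387441 -0.7478603] 1.8319706726914605e-05
```

View pics/w3.png

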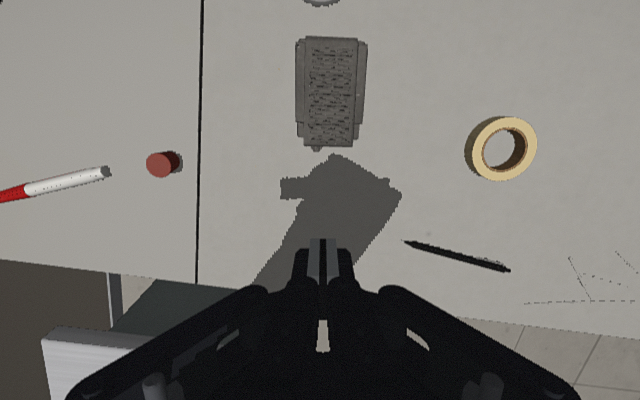

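The switch hasn't moved: its free end is at about (329,147), consistent with the 4 mm camera shift. The treadle is up, and the fingertips are more than 14 cm above it.

```bash
python3 -c "from workcell import bot; print(bot.job_done())"
```

```text
the job is handed in; nothing more can be done
None
```

I pressed the flask switch's treadle to its stop at about 12 N, held it for 3 s, released it and withdrew the fingertips more than 14 cm. The switch did not visibly move, nothing else was touched, and the job is handed in (no verdict came back).

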